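Shut the plate press and wind its clamp down

ROBOT

A 7-joint arm with a two-finger parallel gripper is mounted at the origin on the work surface. World frame = base frame: x ahead of the robot, y to its left, z up, the work surface at z = 0. Lengths are in mm, angles in rad, forces in N, time in s.
With the tool pointing down it reaches from about 400 to 875 mm from the base axis. Payload 4.4 kg.
Tool frame: the origin (TCP) lies on the centre line of the jaws, within the pads' length; the fingertips stand 25 mm ahead of it and the grasp point (between the pads) lies 6 mm ahead of it (ctrl.finger_overhang is the distance from the TCP to the fingertips, in mm); z points along the fingers, y is the line along which they close (so a half turn about z gives the same grasp; the last joint's range is limited). The gripper opens to 85 mm and grips with 20 to 120 N. Pads are 22 mm wide; open, the fingers measure 114 mm over their backs; the gripper's body (76 mm by 85 mm) begins 54 mm behind the grasp point. The pads swing forward as they close: fully open they stand 13 mm farther back than shut.
Start: joints at [1.076, 0.628, 0.038, 1.517, -0.027, 0.996, -0.02], TCP at [270.284, -591.155, 256.313] pointing down, gripper open.
Joint ranges: [-3.06, 3.06], [-0.37, 2.12], [-1.25, 1.32], [0.18, 2.47], [-1.1, 4.24], [0.23, 1.98], [-2.94, 2.94]. Speed limits (rad/s): [2.57, 2.57, 3.14, 3.14, 3.14, 3.14, 3.14].

INTERFACE

Orientations are given as [roll, pitch, yaw] about the fixed x, y, z axes, in that order (R = Rz(yaw) Ry(pitch) Rx(roll)).
In Python, from cell import ctrl gives the robot as it stands. The module is installed in compiled form; this text tells all that it offers.
- The arm moves only by the tool play_rows, never from a script. Its argument "targets" is a list of rows, each a list of 5 numbers: the closure, from 0 (fully open) to 1 (shut), then the shift along the tool's x, y, z in cm, then the turn about the tool's z in degrees. In form: [[gripper, dx, dy, dz, spin], ...]. A call has 1 to 10 rows; each row is the pose to reach, as a shift and turn from the pose commanded when the call began, along the tool's axes at that moment; what a row does not reach only later rows make up. A row lasts 1/10 s, in which the tool goes at most 50 mm and 8.59 degrees, less where a joint would pass 70% of its speed; a pose out of reach is approached as far as the arm can. A call with a gripper value outside its range is refused whole. The fingers move at their own pace and stop on an object; the grip force is fixed at half the most. Time passes only in rows, so rows that repeat a pose let the fingers close. It gives the time, the measured TCP pose, the force, the opening and the grip force at its end, in the units of the state.
- ctrl.read_state(): the state, without advancing time (a new reading comes with each control period).
- ctrl.get_image(name): name is "scene" or "side" or "wrist"; returns (picture, depth): 384x512x3 uint8, red, green, blue; 384x512 float32, mm along the optical axis (not along the pixel's ray), 0 where there is no reading.
- ctrl.calibration(name): a dict with "vfov" (degrees; the focal length in pixels is half the picture's height over the tangent of half this angle, whatever the lens; pixels are square), "cx", "cy" (the principal point, pixels), "k1" (the pictures are not rectified: a ray, as slopes to the right and down, at radius r is drawn at 1 + k1 r^2 times it, then the intrinsics apply), "extrinsics" (4x4, takes a point from camera to world coordinates); the wrist camera has in their place "mount" (4x4, takes a point from camera to tool coordinates, whose origin is the TCP and whose axes are the flange's). Camera axes: x right, y down, z forward; pixel columns grow to the right and rows downward; lengths in mm; the calibration is good to about 2 mm. A picture is of the moment at which its call begins: read the wrist's pose just before it. calibration takes no time and is no camera call.
- ctrl.finish_job(): hands the job in; it is judged then, once.
Trained networks look in the newest picture that a camera, given by its name, has taken for a name from the list of things; names that differ only in an ending like _2 or _b are one class to them, and where a whole thing is asked for, a point or a joint stands for the part that bears it (a point fixed in the world has none). Each returns a list of dicts, best first, with "confidence" (0 to 1); they miss things now and then, are a little off and sometimes report something else, mostly with a low value. They report only what shows in the picture. A call takes as long as a camera call. They do not tell look-alikes from the thing itself.
- ctrl.search_frame(camera, name): "bbox" ([left, top, right, bottom] in pixels, round what is visible of it).
- ctrl.trace(camera, name): "pixels" (384x512 bool, what is visible of it) and "bbox" ([left, top, right, bottom] in pixels, round what is visible of it).
The state is a dict: "clock": time; "qpos": joint angles; "qd": joint speeds; "tau": joint torques, N m; "eef_pos": TCP position; "tool_rot": TCP orientation; "force": force on the tool from outside, world axes, zero at the start; "torque": the same for the moment, N m; "width": finger opening in mm; "gripper_force": force on a finger pad.
Only numpy, scipy, OpenCV 4.12 (cv2) and the standard library are available. Lean on these libraries where they do the work, as an engineer would, in place of code of your own. Each camera call takes 0.05 s, during which the arm holds its last target. There are 200 camera calls.

TASK

The well plate is loaded in the press: close it up. Slide the tray fully home, then fit the loose crank by its square hub right down on the clamp's square spindle, and wind it clockwise until the clamp stops; leave the crank on the spindle and the other things on the bench standing where they are.

Things in the scene. Friction and masses are not known exactly. Their poses are not given: they have to be found in the camera images.
- press: Clamp press, fixed: grey base 130 (x) x 200 (y) x 30 mm high, steel columns at y = +-88 mm, aluminium crosshead 36 mm deep, 200 mm wide, from 85 to 110 mm above the table; column nuts to 118 mm. Origin: centre of the base's underside, right under the spindle. x points into the press: the tray shuts along +x; its front tab is on the -x side, roughly towards the robot.
- tray (a joint): How far the tray with the loaded white well plate stands out of the press (m): 0 fully home against its stop, 0.06 fully out. It slides stiffly (about 2 N) and stays where it is left.
- tray_tab (a point): Top centre of the tray's upright front tab: an aluminium plate 8 mm thick (press x), 30 mm wide (press y), reaching from 33 to 80 mm above the table, where this point is. With the tray home the point lies 61 mm in front (-x) of the press's origin. The tab may be pushed or pinched from above.
- spindle (a joint): Angle of the clamp spindle (rad), growing clockwise seen from above: 0 fully raised, 4.0 at its lower stop, where the pressure plate bears on the well plate. It turns stiffly (about 0.1 N m) and stays where it is left.
- spindle_seat (a point): Point on the vertical spindle axis at the shoulder where the crank sits, 116 mm above the table. From it a square steel stub stands up: 12 mm across the flats, 26 mm high, the last 3 mm only 9 mm across. x and y axes are square to the stub's flats and turn with the spindle.
- crank: Loose steel crank, 0.31 kg, bore down on the table. Hub: 36 x 36 mm block, 32 mm high, a 14 mm square bore right through, parallel to its sides. A flat arm (18 mm wide, 18 to 28 mm up) runs along +x to a round black upright grip. Origin: centre of the hub's underside; x along the arm, z up. It fits the stub in any of four quarter turns; seated, its origin is at spindle_seat.
- crank_grip (a point): Middle of the crank's black grip: 55 mm along +x from the hub's axis and 52 mm above the hub's underside. The grip is upright, 20 mm across, 45 mm long (29 to 74 mm above the hub's underside) and spins freely on its pin, so it can be held while the crank goes round.
- vial: small glass vial with a white cap, 24 mm across, 45 mm tall, standing between the press and the crank. Leave alone; origin under its centre.
- beaker: small open glass beaker, 44 mm across, 45 mm tall, near the robot. Leave alone; origin under its centre.
- reagent: tall glass bottle with a blue cap, 72 mm across, 170 mm tall, beyond the press and crank. Leave alone; origin under its centre.
- sample_jar: glass jar with a white lid, 68 mm across, 85 mm tall, beyond the press and crank. Leave alone; origin under its centre.
- buffer: white plastic bottle, 60 mm across, 130 mm tall, on the left. Leave alone; origin under its centre.
- tip_box: grey pipette-tip box with a clear top, 82 x 117 x 58 mm, on the right. Leave alone; origin under its centre.
- spatula: metal spatula lying on the table, 180 mm long, on the right. Leave alone.
There are look-alikes about, which are no part of the job. What is shaped like the crank but orange or purple is not meant.

How it is judged:
By the outcome, as a careful person would: the job done as asked, in the order asked, and still so for the second after the job is handed in, with the robot touching nothing.
It also fails if it takes over 72 s, if anything falls off the work surface, if the arm or the gripper's body presses on something with over 40 N, if the wrist force passes 120 N, or if a joint passes its speed limit or range.

## Working session

There is one attempt and no reset: what is moved stays moved. The work goes in short steps, Python scripts to look and compute and a tool call to move; the robot and the scene stay as the last step left them, time stands still between calls to the robot, and variables do not carry over. Pictures are saved under pics/ and viewed, at most 10 in all, crops included, and the job is handed in when it is done.

Besides the shell and the picture viewer there is one more tool, called after "Request:" in YAML: its name, and indented under it one key for each argument. play_rows: Moves the arm, as the interface text tells. Its arguments: {"type":"object","properties":{"targets":{"type":"array"}},"required":["targets"]}

```bash
mkdir -p pics; cat > h.py <<'E'
import numpy as np, cv2
from cell import ctrl
from scipy.spatial.transform import Rotation as R
def save(name,fn):
    im,d=ctrl.get_image(name); cv2.imwrite('pics/'+fn,im[:,:,::-1]); np.save('pics/'+fn+'.npy',d); return im,d
def tool():
    s=ctrl.read_state(); T=np.eye(4); T[:3,:3]=R.from_euler('xyz',s['tool_rot']).as_matrix(); T[:3,3]=s['eef_pos']; return T
def cam(name,T=None):
    c=ctrl.calibration(name); f=192/np.tan(np.radians(c['vfov'])/2)
    E=np.array(c['extrinsics']) if 'extrinsics' in c else T@np.array(c['mount'])
    return c,f,E
def world(name,uv,d,T=None):
    c,f,E=cam(name,T); uv=np.atleast_2d(uv).astype(float)
    q=np.c_[(uv[:,0]-c['cx'])/f,(uv[:,1]-c['cy'])/f]; p=q.copy()
    for _ in range(10): p=q/(1+c['k1']*(p**2).sum(1,keepdims=True))
    P=np.c_[p,np.ones(len(p))]*np.reshape(d,(-1,1)); return P@E[:3,:3].T+E[:3,3]
def cloud(name,d,mask=None,T=None):
    m=(d>0) if mask is None else (d>0)&mask
    v,u=np.nonzero(m); return world(name,np.c_[u,v],d[m],T),np.c_[u,v]
E
python3 - <<'E'
from h import *
s=ctrl.read_state(); print({k:np.round(v,3) for k,v in s.items()})
for n in ['scene','side']:
    im,d=save(n,n+'1.png')
    for o in ['press','tray_tab','crank','vial','beaker','reagent']:
        r=ctrl.trace(n,o)
        for x in r[:4]:
            P,_=cloud(n,d,x['pixels']); 
            if len(P): print(n,o,round(x['confidence'],2),np.round(x['bbox']),np.round(np.median(P,0)),np.round(np.percentile(P,[2,98],0)).tolist())
a=cv2.imread('pics/scene1.png');b=cv2.imread('pics/side1.png');cv2.imwrite('pics/both.png',cv2.resize(np.vstack([a,b]),(400,600)))
E
```

```text
{'clock': np.float64(0.0), 'qpos': array([ 1.076,  0.629,  0.038,  1.518, -0.027,  0.996, -0.02 ]), 'qd': array([-0.   , -0.   ,  0.001,  0.001,  0.   ,  0.   ,  0.001]), 'tau': array([-1.0000e-03, -5.6340e+01,  1.2260e+00, -1.9345e+01,  1.1000e-02,
        1.1000e-02, -0.0000e+00]), 'eef_pos': array([ 270.048, -590.6  ,  255.386]), 'tool_rot': array([-3.14 ,  0.   ,  0.429]), 'force': array([ 0.13 ,  1.149, -1.353]), 'torque': array([0.04 , 0.06 , 0.021]), 'gripper_force': np.float64(0.0), 'width': np.float64(85.581)}
scene press 0.59 [257. 194. 332. 257.] [620. 169.  59.] [[505.0, 66.0, 5.0], [670.0, 257.0, 120.0]]
scene tray_tab 0.6 [301. 194. 320. 234.] [506. 156.  58.] [[502.0, 140.0, 39.0], [603.0, 225.0, 82.0]]
scene crank 0.83 [198. 180. 220. 201.] [ 585. -163.   29.] [[559.0, -198.0, 0.0], [595.0, -117.0, 74.0]]
scene crank 0.83 [210. 218. 230. 238.] [711. -44.  31.] [[676.0, -78.0, 2.0], [731.0, -1.0, 75.0]]
scene crank 0.73 [216. 151. 237. 180.] [ 452. -162.   29.] [[396.0, -218.0, -1.0], [482.0, -130.0, 74.0]]
scene crank 0.69 [166. 168. 189. 200.] [ 617. -266.   28.] [[5
[... 952 characters left out ...]
rank 0.64 [299. 154. 318. 188.] [ 446. -161.   30.] [[428.0, -239.0, -0.0], [476.0, -129.0, 74.0]]
side crank 0.57 [262. 141. 285. 154.] [ 607. -264.   30.] [[564.0, -298.0, 0.0], [643.0, -250.0, 73.0]]
side vial 0.49 [268. 198. 276. 211.] [553.   4.  34.] [[543.0, -10.0, 3.0], [565.0, 10.0, 47.0]]
side vial 0.35 [246. 220. 279. 263.] [536. 168.  54.] [[498.0, 94.0, 3.0], [577.0, 224.0, 77.0]]
side beaker 0.71 [268. 155. 279. 177.] [ 570. -163.   31.] [[554.0, -199.0, 3.0], [586.0, -115.0, 76.0]]
side beaker 0.52 [302. 202. 316. 222.] [422.  19.  27.] [[403.0, -6.0, 1.0], [441.0, 36.0, 47.0]]
side reagent 0.59 [179. 193. 203. 239.] [757. 171. 100.] [[731.0, 43.0, 0.0], [809.0, 188.0, 171.0]]
```

View pics/scene1.png

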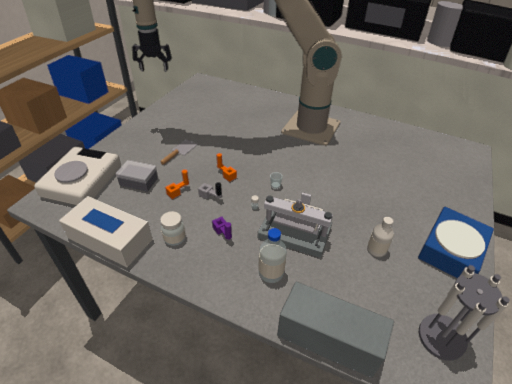

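View pics/side1.png

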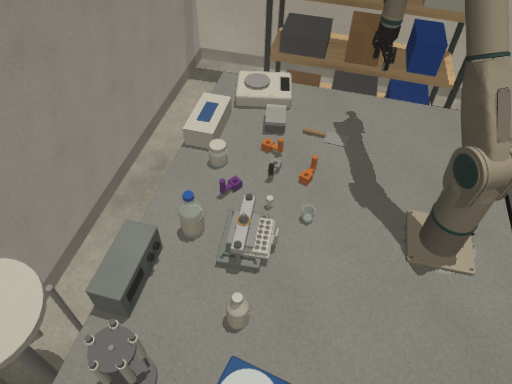

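The scene shows the grey crank with its black grip at (210,190), between two orange look-alikes and a purple one. The press is at (298,215) with its tray out, and the beaker (276,181) and vial (255,202) stand close by. Next I'll estimate the press pose and plan a wrist look.

```bash
cat >> h.py <<'E'
def go(x,y,z,yaw=None):
    "row for a TCP target in world mm, yaw of tool x axis (rad)"
    T=tool(); d=T[:3,:3].T@(np.array([x,y,z])-T[:3,3])/10
    y0=np.arctan2(T[1,0],T[0,0]); sp=0 if yaw is None else -np.degrees((yaw-y0+np.pi)%(2*np.pi)-np.pi)
    return np.round(d,2).tolist(),round(sp,1)
E
python3 - <<'E'
from h import *
print(np.round(ctrl.calibration('wrist')['mount'],2).tolist(),ctrl.calibration('wrist')['vfov'])
for n in ['scene','side']:
    d=np.load(f'pics/{n}1.png.npy'); P,_=cloud(n,d)
    near=(abs(P[:,0]-600)<90)&(abs(P[:,1]-165)<140)
    H=P[near&(P[:,2]>100)&(P[:,2]<125)]; r=cv2.minAreaRect(H[:,:2].astype(np.float32)); print(n,'crosshead',len(H),r,H[:,:2].mean(0))
print(go(480,-163,300), go(480,-163,300,0))
E
```

```text
[[-0.0, -0.96, -0.29, 74.11], [1.0, -0.0, 0.0, -0.47], [-0.0, -0.29, 0.96, -118.54], [0.0, 0.0, 0.0, 1.0]] 65.76990056001524
scene crosshead 757 ((603.7989501953125, 158.66656494140625), (39.9209098815918, 199.6739044189453), 4.207758903503418) [608.15781292 161.4012626 ]
side crosshead 700 ((600.072998046875, 157.2122802734375), (39.43177032470703, 201.70819091796875), 5.452122211456299) [598.45675795 166.32648118]
([36.87, -30.22, -4.37], 0) ([36.87, -30.22, -4.37], np.float64(24.6))
```

```bash
python3 - <<'E'
from h import *
print(go(565,-170,260,0))
E
```

```text
([44.31, -26.05, -0.37], np.float64(24.6))
```

Request:
play_rows:
  targets:
    - [0, 44.3, -26, -0.4, 24.6]
    - [0, 44.3, -26, -0.4, 24.6]
    - [0, 44.3, -26, -0.4, 24.6]
    - [0, 44.3, -26, -0.4, 24.6]
    - [0, 44.3, -26, -0.4, 24.6]
    - [0, 44.3, -26, -0.4, 24.6]
    - [0, 44.3, -26, -0.4, 24.6]
    - [0, 44.3, -26, -0.4, 24.6]
    - [0, 44.3, -26, -0.4, 24.6]
    - [0, 44.3, -26, -0.4, 24.6]

```text
clock: 1.7
eef_pos: [558.3, -179.9, 260.6]
tool_rot: [3.141, -0.001, -0.001]
force: [1.3, -1.3, 0.2]
width: 85.6
gripper_force: 0.0
```

Request:
play_rows:
  targets:
    - [0, 3, -1, 0, 0]
    - [0, 3, -1, 0, 0]
    - [0, 3, -1, 0, 0]

```text
clock: 2.0
eef_pos: [587.3, -171.5, 259.9]
tool_rot: [3.141, 0.001, 0.001]
force: [-0.7, 0.0, -0.5]
width: 85.4
gripper_force: 0.0
```

```bash
python3 - <<'E'
from h import *
T=tool(); print(np.round(T,3).tolist())
im,d=save('wrist','w1.png'); np.save('pics/w1T.npy',T)
for x in ctrl.trace('wrist','crank'):
    P,_=cloud('wrist',d,x['pixels'],T); print(round(x['confidence'],2),np.round(x['bbox']),np.round(np.median(P,0)),im[x['pixels']].mean(0).round())
E
```

```text
[[1.0, 0.001, -0.001, 587.27], [0.001, -1.0, -0.0, -171.511], [-0.001, 0.0, -1.0, 259.904], [0.0, 0.0, 0.0, 1.0]]
0.91 [322. 112. 377. 196.] [ 614. -269.   33.] [189. 107.  45.]
0.84 [228. 236. 297. 303.] [ 450. -168.   32.] [172.  86.  36.]
0.73 [ 77.  25. 185.  97.] [705. -40.  33.] [75. 34. 90.]
0.63 [207. 155. 284. 192.] [ 580. -166.   33.] [138. 132. 127.]
```

View pics/w1.png

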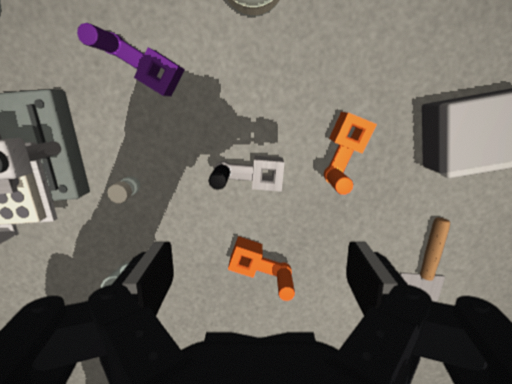

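The wrist view shows the grey crank's hub with its bore at (267,175) and its grip at (219,177). The orange ones are at (247,257) and (353,132). The vial is at (122,190), and the press is at the left edge with the tray out.

```bash
cat >> h.py <<'E'
def crank(d,T,mask,z0=0,verbose=True):
    P,uv=cloud('wrist',d,mask,T)
    H=P[(abs(P[:,2]-z0-32)<3.0)]; G=P[(P[:,2]>z0+60)]
    r=cv2.minAreaRect(H[:,:2].astype(np.float32)); g=G[:,:2].mean(0) if len(G) else None
    return r,len(H),g,H
E
python3 - <<'E'
from h import *
T=np.load('pics/w1T.npy'); d=np.load('pics/w1.png.npy')
m=np.zeros(d.shape,bool); m[150:200,200:290]=1
P,uv=cloud('wrist',d,m,T)
print(np.histogram(P[:,2],np.arange(-4,84,4)))
H=P[(P[:,2]>29)&(P[:,2]<37)]; print(len(H),cv2.minAreaRect(H[:,:2].astype(np.float32)))
G=P[P[:,2]>70]; print(len(G),G[:,:2].min(0),G[:,:2].max(0))
c=P[(P[:,2]>23)&(P[:,2]<30)]; print(c.min(0),c.max(0),np.polyfit(c[:,1],c[:,0],1))
m=np.zeros(d.shape,bool); m[100:240,0:90]=1
P,uv=cloud('wrist',d,m,T)
for a,b in [(104,115),(75,84),(116,130),(134,150)]:
    H=P[(P[:,2]>a)&(P[:,2]<b)]
    if len(H): print(a,len(H),cv2.minAreaRect(H[:,:2].astype(np.float32)),H.mean(0).round())
print(go(450,146,200,.08))
E
```

```text
(array([ 230, 2495,   29,   24,   24,   27,   52,  102,  438,  666,   13,
         16,   14,   13,   16,   16,   15,   18,   18,  255,    3]), array([-4,  0,  4,  8, 12, 16, 20, 24, 28, 32, 36, 40, 44, 48, 52, 56, 60,
       64, 68, 72, 76, 80]))
957 ((576.5477294921875, -158.1604766845703), (81.7386245727539, 36.3891487121582), 85.23933410644531)
270 [ 569.98237284 -135.60252138] [ 588.88038528 -116.42895378]
[ 566.09829964 -199.49035072   23.15619015] [ 593.94171006 -116.46557958   29.98032658] [1.48816381e-02 5.81891029e+02]
104 527 ((608.2698974609375, 61.58128356933594), (14.681378364562988, 37.16471862792969), 82.21570587158203) [608.  60. 109.]
75 105 ((590.3435668945312, 84.01068115234375), (14.214741706848145, 62.92853927612305), 48.51694107055664) [596.  76.  77.]
116 65 ((605.5698852539062, 59.863643646240234), (4.38098669052124, 16.37696075439453), 74.32945251464844) [607.  60. 118.]
([-13.68, -31.88, 6.01], np.float64(-4.7))
```

Request:
play_rows:
  targets:
    - [0.5, -3.7, -32.6, -1, -4.6]
    - [1, -3.7, -32.6, -1, -4.6]
    - [1, -3.7, -32.6, -1, -4.6]
    - [1, -3.7, -32.6, -1, -4.6]
    - [1, -3.7, -32.6, -1, -4.6]
    - [1, -3.7, -32.6, -1, -4.6]
    - [1, -3.7, -32.6, -1, -4.6]
    - [1, -3.7, -32.6, -1, -4.6]
    - [1, -3.7, -32.6, -1, -4.6]

```text
clock: 3.0
eef_pos: [550.2, 153.1, 270.4]
tool_rot: [3.141, 0.0, 0.079]
force: [0.5, -1.0, -0.1]
width: -0.4
gripper_force: 0.0
```

```bash
python3 - <<'E'
from h import *
T=tool(); print(np.round(T,3).tolist())
im,d=save('wrist','w2.png'); np.save('pics/w2T.npy',T)
P,uv=cloud('wrist',d,None,T)
P0=P
near=(abs(P[:,0]-600)<130)&(abs(P[:,1]-158)<125); P=P[near]
for a,b in [(106,114),(75,84),(114,121),(130,147)]:
    H=P[(P[:,2]>a)&(P[:,2]<b)]
    if len(H): print(a,len(H),cv2.minAreaRect(H[:,:2].astype(np.float32)),H.mean(0).round())
E
```

```text
[[0.997, 0.079, 0.0, 550.168], [0.079, -0.997, -0.001, 153.087], [-0.0, 0.001, -1.0, 270.396], [0.0, 0.0, 0.0, 1.0]]
106 6109 ((601.3270263671875, 157.20643615722656), (39.1678352355957, 200.12767028808594), 3.288830280303955) [602. 157. 111.]
75 1303 ((569.6993408203125, 154.9427490234375), (143.5241241455078, 119.58622741699219), 4.2046895027160645) [592. 155.  76.]
114 2312 ((601.3922729492188, 157.31524658203125), (39.14360809326172, 197.7401885986328), 4.462105751037598) [602. 157. 117.]
130 229 ((601.440673828125, 157.31381225585938), (12.01009464263916, 12.107596397399902), 64.74937438964844) [602. 157. 141.]
```

View pics/w2.png

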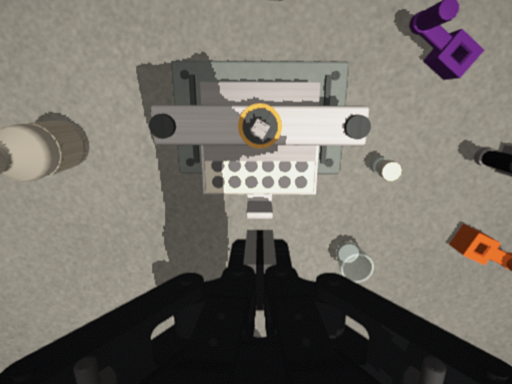

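The wrist view shows the stub at (262,128), rotated, inside a yellow ring. The tab is at (260,206), the well plate at (262,175), and the beaker (356,264) and vial (388,170) sit to the right, clear of the push path.

```bash
python3 - <<'E'
from h import *
T=np.load('pics/w2T.npy'); d=np.load('pics/w2.png.npy')
m=np.zeros(d.shape,bool); m[192:222,235:285]=1
P,uv=cloud('wrist',d,m,T); H=P[P[:,2]>74]; print(len(H),cv2.minAreaRect(H[:,:2].astype(np.float32)),H.mean(0).round(1))
a=np.radians(4.2); ex=np.array([np.cos(a),np.sin(a)]); ey=np.array([-ex[1],ex[0]]); O=np.array([601.4,157.3])
q=H[:,:2]-O; print('press xy', np.c_[q@ex,q@ey].min(0),np.c_[q@ex,q@ey].max(0))
for s in (-145,-76):
    p=O+ex*s; print(s,p,go(*p,72,a))
# stub top
m[:]=0; m[108:148,240:285]=1
P,uv=cloud('wrist',d,m,T); 
for lo in (139,140,):
    H=P[(P[:,2]>lo)]; print(len(H),cv2.minAreaRect(H[:,:2].astype(np.float32)),H.mean(0))
E
```

```text
216 ((502.0116882324219, 150.08287048339844), (7.821201324462891, 29.373271942138672), 3.9347386360168457) [502.6 149.9  79.9]
press xy [-103.55041443  -14.61802668] [-95.68764001  14.76160894]
-145 [456.7894008  146.68046142] ([-9.38, -0.22, 19.84], np.float64(0.2))
-76 [525.60409973 151.73389702] ([-2.48, -0.2, 19.84], np.float64(0.2))
211 ((601.41650390625, 157.33102416992188), (11.986865997314453, 12.078968048095703), 65.05170440673828) [601.71676908 157.21364687 141.83971332]
175 ((601.469482421875, 157.25367736816406), (11.917013168334961, 11.623787879943848), 65.27252960205078) [601.71191444 157.1029809  142.32009322]
```

Request:
play_rows:
  targets:
    - [1, -9.4, -0.2, 0, 0]
    - [1, -9.4, -0.2, 3, 0]
    - [1, -9.4, -0.2, 8, 0]
    - [1, -9.4, -0.2, 13, 0]
    - [1, -9.4, -0.2, 17, 0]
    - [1, -9.4, -0.2, 19.8, 0]
    - [1, -9.4, -0.2, 19.8, 0]
    - [1, -7.4, -0.2, 19.8, 0]
    - [1, -6.6, -0.2, 19.8, 0]
    - [1, -6, -0.2, 19.8, 0]

```text
clock: 4.05
eef_pos: [491.1, 150.2, 73.5]
tool_rot: [3.141, -0.0, 0.078]
force: [-1.9, -1.8, 2.1]
width: -0.0
gripper_force: 1.1
```

Request:
play_rows:
  targets:
    - [1, 0.5, 0, 0, 0]
    - [1, 1, 0, 0, 0]
    - [1, 1.5, 0, 0, 0]
    - [1, 2, 0, 0, 0]
    - [1, 2.5, 0, 0, 0]
    - [1, 2.9, 0, 0, 0]
    - [1, 3.2, 0, 0, 0]
    - [1, 3.4, 0, 0, 0]
    - [1, 3.4, 0, 0, 0]

```text
clock: 4.95
eef_pos: [525.0, 154.4, 72.2]
tool_rot: [-3.141, -0.001, 0.08]
force: [-1.0, -0.6, 0.2]
width: -0.0
gripper_force: 0.3
```

Request:
play_rows:
  targets:
    - [1, 0.2, 0, 0, 0]
    - [1, 0.4, 0, 0, 0]
    - [1, 0.4, 0, 0, 0]
    - [1, 0.4, 0, 0, 0]

```text
clock: 5.35
eef_pos: [525.6, 154.5, 72.0]
tool_rot: [3.141, 0.006, 0.08]
force: [-6.2, -1.8, 5.2]
width: 0.4
gripper_force: 3.5
```

Request:
play_rows:
  targets:
    - [1, 0.4, 0, 0, 0]
    - [1, 0.6, 0, 0, 0]
    - [1, 0.6, 0, 0, 0]

```text
clock: 5.65
eef_pos: [525.7, 154.4, 71.6]
tool_rot: [3.14, 0.018, 0.081]
force: [-17.9, -1.9, 13.8]
width: 0.4
gripper_force: 9.1
```

Request:
play_rows:
  targets:
    - [1, -1.5, 0, 0, 0]
    - [1, -4, 0, 0, 0]
    - [1, -5, 0, -5, 0]
    - [0.5, -5, 0, -10, 0]
    - [0, -5, 0, -15, 0]
    - [0, -5, 0, -19, 0]
    - [0, -5, 0, -19, 0]

```text
clock: 6.35
eef_pos: [488.7, 152.5, 268.3]
tool_rot: [-3.138, -0.014, 0.08]
force: [0.2, 0.3, 0.5]
width: 57.8
gripper_force: 0.0
```

```bash
python3 - <<'E'
from h import *
T=tool(); im,d=save('wrist','w3.png')
P,uv=cloud('wrist',d,None,T)
q=P[:,:2]-[601.4,157.3]; a=np.radians(4.2); px=q@[np.cos(a),np.sin(a)]; py=q@[-np.sin(a),np.cos(a)]
H=(abs(P[:,2]-80)<3)&(abs(py)<17)&(px<-50)&(px>-120); print(H.sum(), px[H].min(),px[H].max())
H=P[(P[:,2]>135)&(abs(px)<20)&(abs(py)<20)]; print(cv2.minAreaRect(H[:,:2].astype(np.float32)))
print(go(578,-165,180,np.radians(0)))
E
```

```text
231 -64.14583910945483 -56.98995444045211
((601.5106201171875, 157.24183654785156), (12.015664100646973, 12.27010440826416), 64.61666107177734)
([6.47, 32.36, 8.53], np.float64(4.6))
```

Tab centre reads 60.6 mm in front of the origin, so the tray is home. Next, the crank.

```bash
python3 - <<'E'
from h import *
print(go(577,-183,190,np.radians(87.5)))
E
```

```text
([6.23, 34.14, 7.52], np.float64(-82.9))
```

Request:
play_rows:
  targets:
    - [0, 6.2, 34.1, 0, -82.9]
    - [0, 6.2, 34.1, 0, -82.9]
    - [0, 6.2, 34.1, 0, -82.9]
    - [0, 6.2, 34.1, 0, -82.9]
    - [0, 6.2, 34.1, 4, -82.9]
    - [0, 6.2, 34.1, 7.5, -82.9]
    - [0, 6.2, 34.1, 7.5, -82.9]
    - [0, 6.2, 34.1, 7.5, -82.9]
    - [0, 6.2, 34.1, 7.5, -82.9]
    - [0, 6.2, 34.1, 7.5, -82.9]

```text
clock: 7.4
eef_pos: [572.7, -184.8, 184.8]
tool_rot: [-3.139, -0.002, 1.53]
force: [-0.6, 0.4, -0.0]
width: 85.5
gripper_force: 0.0
```

Request:
play_rows:
  targets:
    - [0, 0, 0, 0, 0]
    - [0, 0, 0, 0, 0]

```text
clock: 7.6
eef_pos: [573.2, -183.7, 186.3]
tool_rot: [-3.141, -0.001, 1.524]
force: [-0.3, 0.9, -0.7]
width: 85.2
gripper_force: 0.0
```

```bash
python3 - <<'E'
from h import *
T=tool(); im,d=save('wrist','w4.png'); np.save('pics/w4T.npy',T); print(np.round(T,3).tolist(),ctrl.read_state()['qpos'][6])
P,uv=cloud('wrist',d,None,T)
s=(abs(P[:,0]-578)<45)&(P[:,1]>-215)&(P[:,1]<-95)
P=P[s]; G=P[(P[:,2]>71)&(P[:,2]<80)]; print('grip',len(G),(G.min(0)+G.max(0))/2,np.ptp(G,0))
H=P[(P[:,2]>29.5)&(P[:,2]<37)]; print('hub',len(H),cv2.minAreaRect(H[:,:2].astype(np.float32)))
h=H[H[:,1]<-163]; print('hub only',cv2.minAreaRect(h[:,:2].astype(np.float32)),h.mean(0))
E
```

```text
[[0.047, 0.999, -0.001, 573.191], [0.999, -0.047, 0.001, -183.725], [0.001, -0.001, -1.0, 186.328], [0.0, 0.0, 0.0, 1.0]] 0.027873299576565123
grip 526 [ 579.17626762 -126.32749249   74.01475972] [19.25775035 19.56183341  5.46827669]
hub 1328 ((577.4244995117188, -157.97825622558594), (83.46298217773438, 35.96272659301758), 84.42447662353516)
hub only ((575.0796508789062, -181.0955810546875), (36.460426330566406, 36.07374954223633), 85.28388214111328) [ 575.29346657 -181.10498851   32.94129475]
```

View pics/w4.png

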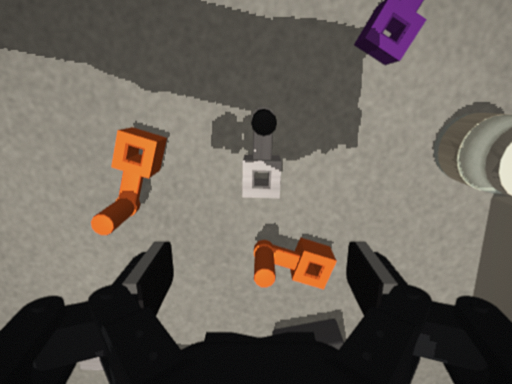

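The wrist view shows the grey hub with its bore at (262,180) and the black grip at (263,122). The fingers are clear of the orange pieces.

```bash
python3 - <<'E'
from h import *
print(go(575.1,-181.1,30,np.radians(85.6)))
E
```

```text
([0.26, 0.18, 15.66], np.float64(1.7))
```

Request:
play_rows:
  targets:
    - [0, 0.26, 0.18, 4, 1.7]
    - [0, 0.26, 0.18, 8, 1.7]
    - [0, 0.26, 0.18, 10, 1.7]
    - [0, 0.26, 0.18, 10, 1.7]

```text
clock: 8.05
eef_pos: [573.2, -180.4, 84.2]
tool_rot: [-3.136, -0.001, 1.496]
force: [-0.9, 0.8, -0.1]
width: 85.4
gripper_force: 0.0
```

```bash
python3 - <<'E'
from h import *
print(go(575.1,-181.1,30,np.radians(85.6)), tool()[:3,3])
E
```

```text
([-0.06, 0.23, 5.42], np.float64(0.1)) [ 573.15173561 -180.42996992   84.22088511]
```

Request:
play_rows:
  targets:
    - [0, -0.06, 0.2, 3, 0]
    - [0, -0.06, 0.2, 5, 0]
    - [0, -0.06, 0.2, 5.4, 0]
    - [0, -0.06, 0.2, 5.4, 0]
    - [1, -0.06, 0.2, 5.4, 0]
    - [1, -0.06, 0.2, 5.4, 0]
    - [1, -0.06, 0.2, 5.4, 0]
    - [1, -0.06, 0.2, 5.4, 0]
    - [1, -0.06, 0.2, 5.4, 0]

```text
clock: 8.95
eef_pos: [577.0, -182.5, 34.3]
tool_rot: [-3.141, 0.001, 1.497]
force: [-2.5, -0.7, 7.3]
width: 35.1
gripper_force: 61.6
```

Request:
play_rows:
  targets:
    - [1, 0, 0, -2, 0]
    - [1, 0, 0, -6, 0]
    - [1, 0, 0, -11, 0]
    - [1, 0, 0, -16, 0]
    - [1, 0, 0, -18, 0]
    - [1, 0, 0, -18, 0]

```text
clock: 9.55
eef_pos: [579.1, -182.7, 216.7]
tool_rot: [3.135, 0.001, 1.497]
force: [1.2, 0.2, -3.8]
width: 34.7
gripper_force: 61.2
```

```bash
python3 - <<'E'
from h import *
T=tool(); im,d=save('wrist','w5.png'); print(np.round(T,3).tolist(),ctrl.read_state()['force'],ctrl.read_state()['width'])
P,uv=cloud('wrist',d,None,np.eye(4))  # tool frame
s=(abs(P[:,0]-55)<14)&(abs(P[:,1])<18)&(P[:,2]<20); G=P[s]; print('grip tool',len(G),G.min(0),G.max(0),np.median(G,0))
s=(abs(P[:,1])<25)&(P[:,0]>-25)&(P[:,0]<46)&(P[:,2]<20); H=P[s]; print('hub tool',len(H),H.min(0),H.max(0),np.median(H,0))
print(np.histogram(H[:,2],12))
E
```

```text
[[0.074, 0.997, 0.007, 579.125], [0.997, -0.074, -0.002, -182.701], [-0.001, 0.007, -1.0, 216.718], [0.0, 0.0, 0.0, 1.0]] [-0.25248678 -0.6143042  -4.21743663] 34.84028308065087
grip tool 4488 [ 46.95040123 -10.78410901 -42.17082412] [67.41387154 10.4623612  15.45730498] [ 58.52334731  -0.22238761 -39.80530152]
hub tool 23239 [-17.34650069 -24.99643484 -73.98766502] [34.43215462 24.99942821 19.99984836] [ 1.29642146e+01 -1.71491519e-02 -4.94936904e+01]
(array([2493, 4918, 3766, 1695,  161,  610,  479,  973,  545, 5225, 1826,
        548]), array([-73.98766502, -66.15537224, -58.32307946, -50.49078667,
       -42.65849389, -34.82620111, -26.99390833, -19.16161555,
       -11.32932277,  -3.49702998,   4.3352628 ,  12.16755558,
        19.99984836]))
```

View pics/w5.png

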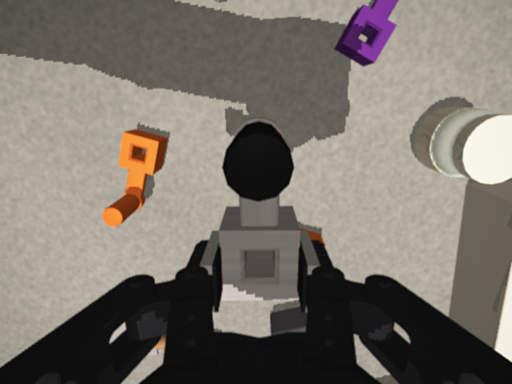

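The crank is held square between the pads: hub bore at (260,263), grip at (258,160).

```bash
python3 - <<'E'
from h import *
d=np.load('pics/w5.png.npy')
P,uv=cloud('wrist',d,None,np.eye(4))
u,v=uv.T
G=P[(u>215)&(u<300)&(v>115)&(v<205)&(P[:,2]<-37)]; print('grip',len(G),(np.percentile(G,1,0)+np.percentile(G,99,0))/2,np.ptp(G,0), np.median(G,0))
H=P[(u>212)&(u<306)&(v>200)&(v<305)&(P[:,2]>-12)&(P[:,2]<8)]
print(np.histogram(H[:,2],10)); m=np.median(H[:,2]); H=H[abs(H[:,2]-m)<4]; print('hub',len(H),H.min(0),H.max(0),cv2.minAreaRect(H[:,:2].astype(np.float32)))
A=np.c_[H[:,:2],np.ones(len(H))]; print('plane',np.linalg.lstsq(A,H[:,2],rcond=None)[0])
B=P[(u>238)&(u<282)&(v>242)&(v<285)&(P[:,2]>m+5)]; print('bore',len(B), (B.min(0)+B.max(0))/2)
E
```

```text
grip 3864 [ 56.90659187  -0.28274195 -39.64408639] [19.55919252 19.66910259  5.11271001] [ 57.34811817  -0.22994606 -39.93320849]
(array([  90,   86,   89,   87,   84,  106, 3926,  932, 1035,  378]), array([-1.19753563e+01, -9.97839446e+00, -7.98143257e+00, -5.98447068e+00,
       -3.98750880e+00, -1.99054691e+00,  6.41497843e-03,  2.00337687e+00,
        4.00033875e+00,  5.99730064e+00,  7.99426253e+00]))
hub 5736 [-17.34650069 -21.25354635  -2.43984373] [32.19276281 21.11466883  5.55383463] ((7.401203155517578, -0.032726287841796875), (42.36365509033203, 49.5206298828125), 89.43974304199219)
plane [ 0.05067936 -0.0024463   1.62218999]
bore 693 [-0.68490112  0.15110511 19.17805855]
```

```bash
python3 - <<'E'
from h import *
d=np.load('pics/w5.png.npy')
P,uv=cloud('wrist',d,None,np.eye(4)); u,v=uv.T
H=P[(abs(P[:,0])<16)&(abs(P[:,1])<16)&(P[:,2]>-3)&(P[:,2]<5)]
A=np.c_[H[:,:2],np.ones(len(H))]; print('plane',np.linalg.lstsq(A,H[:,2],rcond=None)[0])
print(go(529.5,168.8,215,np.radians(64.9)))
E
```

```text
plane [-5.78082657e-04 -2.38563213e-03  1.49210792e+00]
([34.67, -7.38, -0.13], np.float64(20.9))
```

Request:
play_rows:
  targets:
    - [1, 4, -1, -0.1, 5]
    - [1, 8, -1.7, -0.1, 10]
    - [1, 12, -2.6, -0.1, 15]
    - [1, 16, -3.4, -0.1, 20.9]
    - [1, 20, -4.3, -0.1, 20.9]
    - [1, 24, -5.1, -0.1, 20.9]
    - [1, 28, -6, -0.1, 20.9]
    - [1, 32, -6.8, -0.1, 20.9]
    - [1, 34.7, -7.4, -0.1, 20.9]
    - [1, 34.7, -7.4, -0.1, 20.9]

```text
clock: 10.6
eef_pos: [526.0, 175.1, 211.6]
tool_rot: [-3.136, 0.0, 1.141]
force: [-0.2, 0.3, -5.1]
width: 34.8
gripper_force: 61.1
```

Request:
play_rows:
  targets:
    - [1, 0, 0, 0, 0]
    - [1, 0, 0, 0, 0]

```text
clock: 10.8
eef_pos: [528.3, 167.4, 212.5]
tool_rot: [-3.14, 0.004, 1.13]
force: [0.0, -1.0, -3.9]
width: 35.1
gripper_force: 61.1
```

```bash
python3 - <<'E'
from h import *
T=tool(); im,d=save('wrist','w6.png'); np.save('pics/w6T.npy',T); print(np.round(T,3).tolist())
P,uv=cloud('wrist',d,None,np.eye(4)); W=P@T[:3,:3].T+T[:3,3]; u,v=uv.T
s=(np.hypot(W[:,0]-601.4,W[:,1]-157.3)<14)&(W[:,2]>128)&(W[:,2]<150)
S=P[s]; print('stub tool',len(S),cv2.minAreaRect(S[:,:2].astype(np.float32)),np.percentile(S[:,2],[5,25,50]), 'world',W[s].mean(0))
top=S[S[:,2]<np.percentile(S[:,2],5)+1.5]; print('top',len(top),cv2.minAreaRect(top[:,:2].astype(np.float32)))
H=P[(P[:,0]>-25)&(P[:,0]<19)&(abs(P[:,1])<25)&(P[:,2]>-1)&(P[:,2]<4)]; print('hub',len(H),H.min(0),H.max(0))
B=P[(abs(P[:,0])<10)&(abs(P[:,1])<10)&(P[:,2]>4)&(P[:,2]<60)]; print('bore hole',len(B),B.min(0),B.max(0))
E
```

```text
[[0.426, 0.905, -0.003, 528.341], [0.905, -0.426, -0.002, 167.421], [-0.004, -0.002, -1.0, 212.524], [0.0, 0.0, 0.0, 1.0]]
stub tool 471 ((22.424043655395508, 70.72422790527344), (12.34855842590332, 12.818375587463379), 0.6168314814567566) [68.56637208 69.54302253 71.87118613] world [600.68651768 158.98293364 139.3300847 ]
top 171 ((22.473861694335938, 70.55035400390625), (8.982194900512695, 9.2415132522583), 0.4166758358478546)
hub 4751 [-17.71280941 -24.04693494  -0.98437071] [18.99677763 23.96028754  3.99707873]
bore hole 771 [-6.70073517 -7.73190072  4.00491998] [ 7.938621    7.25948845 29.70719686]
```

View pics/w6.png

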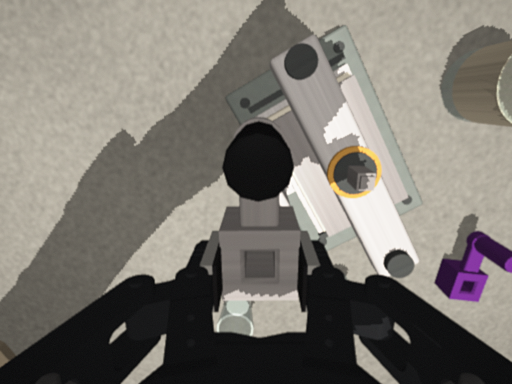

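The stub is at (362,178), square with the tool. The held hub's bore is at (260,264).

```bash
python3 - <<'E'
from h import *
for f in ('w5','w6'):
    d=np.load(f'pics/{f}.png.npy'); g=cv2.imread(f'pics/{f}.png',0)
    P,uv=cloud('wrist',d,None,np.eye(4)); u,v=uv.T
    c,fc,E=cam('wrist',np.eye(4))
    def rep(uv,z=1.5):
        A=world('wrist',uv,np.ones(len(uv)),np.eye(4))-E[:3,3]; return E[:3,3]+A*((z-E[2,3])/A[:,2:])
    s=(u>235)&(u<290)&(v>240)&(v<290)&(P[:,2]>2.6)
    b=rep(uv[s])[:,:2].astype(np.float32); print(f,len(b),cv2.minAreaRect(b),uv[s].min(0),uv[s].max(0))
    print(g[264,238:290:1].tolist()); print(g[240:300,260].tolist())
E
```

```text
w5 1016 ((2.0419845581054688, 1.2190427780151367), (24.209524154663086, 22.643062591552734), 82.34715270996094) [236 241] [289 287]
[112, 111, 103, 100, 99, 94, 80, 64, 69, 76, 75, 75, 75, 74, 74, 74, 75, 76, 75, 74, 74, 75, 72, 76, 75, 75, 75, 75, 73, 74, 75, 75, 76, 76, 74, 67, 70, 97, 100, 97, 96, 105, 112, 115, 113, 115, 113, 113, 112, 114, 114, 113]
[112, 113, 113, 111, 113, 110, 111, 111, 107, 95, 84, 79, 73, 72, 77, 76, 78, 77, 75, 75, 75, 75, 76, 76, 72, 73, 75, 73, 76, 74, 72, 73, 74, 73, 71, 69, 71, 80, 92, 98, 99, 97, 96, 98, 104, 107, 108, 108, 109, 111, 110, 111, 111, 112, 113, 107, 119, 163, 200, 201]
w6 991 ((2.8676834106445312, 1.2748689651489258), (24.503868103027344, 20.778474807739258), 5.425717830657959) [238 241] [288 288]
[118, 115, 107, 106, 104, 100, 85, 67, 71, 78, 79, 79, 78, 78, 78, 79, 78, 78, 78, 78, 78, 79, 79, 79, 79, 79, 79, 78, 77, 79, 78, 79, 79, 79, 77, 71, 73, 102, 105, 101, 100, 107, 117, 119, 119, 119, 118, 118, 118, 119, 120, 119]
[116, 118, 116, 117, 118, 116, 117, 117, 113, 102, 90, 80, 75, 77, 80, 80, 82, 82, 78, 77, 79, 79, 79, 79, 79, 76, 77, 79, 80, 78, 76, 77, 76, 77, 76, 73, 74, 84, 96, 104, 104, 101, 101, 103, 106, 110, 111, 114, 114, 114, 115, 116, 114, 115, 125, 141, 175, 202, 212, 209]
```

```bash
python3 - <<'E'
from h import *
c,fc,E=cam('wrist',np.eye(4))
def rep(uv,z=1.5):
    A=world('wrist',uv,np.ones(len(uv)),np.eye(4))-E[:3,3]; return E[:3,3]+A*((z-E[2,3])/A[:,2:])
print(rep(np.array([[260,248.5],[260,250.5],[260,277],[260,285],[260,296],[260,297],[239.5,264],[279.5,264]])).round(2))
print(rep(np.array([[260,250.5],[260,277],[244.3,264],[274.7,264]]),33.5).round(2), c['cx'],c['cy'])
E
```

```text
[[ 10.6    0.2    1.5 ]
 [  9.6    0.2    1.5 ]
 [ -4.08   0.2    1.5 ]
 [ -8.37   0.2    1.5 ]
 [-14.4    0.2    1.5 ]
 [-14.96   0.2    1.5 ]
 [  2.74  -9.16   1.5 ]
 [  2.72   9.11   1.5 ]]
[[ -7.65   0.28  33.5 ]
 [-24.98   0.28  33.5 ]
 [-16.34  -8.8   33.5 ]
 [-16.36   8.79  33.5 ]] 259.4343094172938 190.08246334669258
```

Request:
play_rows:
  targets:
    - [1, 1.1, 3.6, 0, 0.4]
    - [1, 2.15, 7.05, 0, 0.4]
    - [1, 2.15, 7.05, 1, 0.4]
    - [1, 2.15, 7.05, 2.5, 0.4]
    - [1, 2.15, 7.05, 2.5, 0.4]
    - [1, 2.15, 7.05, 2.5, 0.4]
    - [1, 2.15, 7.05, 2.5, 0.4]

```text
clock: 11.55
eef_pos: [602.4, 158.6, 189.8]
tool_rot: [3.141, -0.001, 1.125]
force: [0.9, -0.4, -3.6]
width: 34.5
gripper_force: 61.4
```

```bash
python3 - <<'E'
from h import *
T=tool(); ex=T[:2,0]; a=np.arctan2(T[1,0],T[0,0]); print(T[:3,3], np.degrees(a)); B=T[:3,3]+T[:3,:3]@[1,0,0]
t=np.array([601.45,157.4,T[2,3]])-T[:3,:3]@[1,0,0]; print('bore',B, go(*t,np.radians(64.6)))
E
```

```text
[602.35528495 158.59639081 189.84698687] 64.43791574405812
bore [602.78677373 159.49850891 189.84758038] ([-0.25, -0.03, -0.0], np.float64(-0.2))
```

Request:
play_rows:
  targets:
    - [1, -0.25, -0.03, 0, -0.2]
    - [1, -0.25, -0.03, 0.5, -0.2]
    - [1, -0.25, -0.03, 1, -0.2]
    - [1, -0.25, -0.03, 1.3, -0.2]
    - [1, -0.25, -0.03, 1.6, -0.2]
    - [1, -0.25, -0.03, 1.9, -0.2]
    - [1, -0.25, -0.03, 1.9, -0.2]

```text
clock: 12.25
eef_pos: [600.4, 156.7, 169.6]
tool_rot: [-3.141, 0.001, 1.129]
force: [0.3, -0.3, -3.4]
width: 35.0
gripper_force: 61.4
```

Request:
play_rows:
  targets:
    - [1, 0, 0, 0.3, 0]
    - [1, 0, 0, 0.6, 0]
    - [1, 0, 0, 0.9, 0]
    - [1, 0, 0, 1.1, 0]
    - [1, 0, 0, 1.1, 0]

```text
clock: 12.75
eef_pos: [600.5, 156.7, 158.8]
tool_rot: [-3.141, 0.0, 1.129]
force: [-0.1, -0.5, -3.8]
width: 35.3
gripper_force: 61.5
```

Request:
play_rows:
  targets:
    - [1, 0, 0, 0.3, 0]
    - [1, 0, 0, 0.6, 0]
    - [1, 0, 0, 0.8, 0]
    - [1, 0, 0, 1.0, 0]
    - [1, 0, 0, 1.1, 0]
    - [1, 0, 0, 1.1, 0]

```text
clock: 13.35
eef_pos: [600.6, 156.7, 150.2]
tool_rot: [3.141, -0.0, 1.128]
force: [-4.1, -0.8, 10.7]
width: 34.8
gripper_force: 63.3
```

Request:
play_rows:
  targets:
    - [0, 0, 0, 0, 0]
    - [0, 0, 0, 0, 0]
    - [0, 0, 0, 0, 0]
    - [0, 0, 0, -4, 0]
    - [0, 0, 0, -8, 0]
    - [0, -3, 0, -11.5, 0]
    - [0, -3, 0, -11.5, 0]
    - [0, -3, 0, -11.5, 0]

```text
clock: 14.15
eef_pos: [588.3, 129.1, 264.0]
tool_rot: [3.14, -0.001, 1.127]
force: [-0.7, 0.5, -0.8]
width: 85.6
gripper_force: 0.0
```

```bash
python3 - <<'E'
from h import *
T=tool(); im,d=save('wrist','w7.png'); print(T[:3,3])
P,uv=cloud('wrist',d,None,T)
P=P[np.hypot(P[:,0]-601.5,P[:,1]-157.4)<75]
G=P[(P[:,2]>182)&(P[:,2]<198)]; g=(G.min(0)+G.max(0))/2; print('grip',len(G),g,np.ptp(G,0),np.percentile(G[:,2],[20,50,80]))
H=P[(P[:,2]>145.8)&(P[:,2]<153)&(np.hypot(P[:,0]-601.5,P[:,1]-157.4)<28)]; print('hub',len(H),np.median(H,0),cv2.minAreaRect(H[:,:2].astype(np.float32)))
print(np.degrees(np.arctan2(g[1]-157.4,g[0]-601.5)),np.hypot(g[1]-157.4,g[0]-601.5))
print(go(g[0],g[1],178))
E
```

```text
[588.31184427 129.05922382 264.02552843]
grip 855 [625.07424823 209.19342236 186.65529935] [19.46391358 19.86802263  9.24572316] [188.58825808 189.15084798 189.74357418]
hub 1767 [601.80245364 159.35445214 149.20302569] ((603.4053344726562, 162.34921264648438), (45.015899658203125, 36.0391731262207), 65.17707061767578)
65.52691242441409 56.90609615911289
([8.78, -0.02, 8.48], 0)
```

View pics/w7.png

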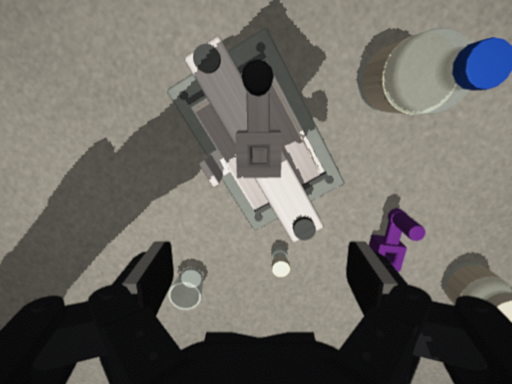

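The crank sits on the spindle with its hub top near 149 mm. The hub is at (258,155) and the grip at (258,77). Next, grip the handle.

Request:
play_rows:
  targets:
    - [0, 4.5, 0, 0, 0]
    - [0, 8.7, 0, 0, 0]
    - [0, 8.7, 0, 1, 0]
    - [0, 8.7, 0, 4, 0]
    - [0, 8.7, 0, 7, 0]
    - [0, 8.7, 0, 8.4, 0]
    - [0, 8.7, 0, 8.4, 0]
    - [0.5, 8.7, 0, 8.4, 0]
    - [1, 8.7, 0, 8.4, 0]
    - [1, 8.7, 0, 8.4, 0]

```text
clock: 15.2
eef_pos: [626.0, 208.6, 180.8]
tool_rot: [3.14, -0.002, 1.128]
force: [-0.3, 0.0, 0.4]
width: 43.9
gripper_force: 0.0
```

Request:
play_rows:
  targets:
    - [1, 0, 0, 0, 0]
    - [1, 0, 0, 0, 0]
    - [1, 0, 0, 0, 0]

```text
clock: 15.5
eef_pos: [625.6, 208.4, 180.1]
tool_rot: [3.14, -0.001, 1.129]
force: [0.6, -0.2, 3.1]
width: 18.6
gripper_force: 58.4
```

```bash
python3 - <<'E'
from h import *
T=tool(); p=T[:2,3]; O=np.array([601.4,157.3]); r=p-O; a0=np.arctan2(r[1],r[0]); print(T[:3,3],np.degrees(a0),np.hypot(*r))
a0=np.radians(65); R2=T[:2,:2]
for k in range(0,27): # 9 deg/row 
    a=a0-np.radians(9*k); w=55*(np.array([np.cos(a),np.sin(a)])-[np.cos(a0),np.sin(a0)]); print(k,np.round(R2.T@w/10,2).tolist())
E
```

```text
[625.61305054 208.44660213 180.08571646] 64.66689744390075 56.58839745126441
0 [0.0, 0.0]
1 [-0.06, 0.86]
2 [-0.26, 1.7]
3 [-0.58, 2.5]
4 [-1.03, 3.24]
5 [-1.59, 3.9]
6 [-2.24, 4.46]
7 [-2.97, 4.92]
8 [-3.77, 5.25]
9 [-4.61, 5.46]
10 [-5.47, 5.53]
11 [-6.33, 5.47]
12 [-7.17, 5.27]
13 [-7.97, 4.95]
14 [-8.71, 4.5]
15 [-9.37, 3.94]
16 [-9.93, 3.29]
17 [-10.39, 2.56]
18 [-10.72, 1.76]
19 [-10.93, 0.92]
20 [-11.0, 0.06]
21 [-10.94, -0.8]
22 [-10.74, -1.64]
23 [-10.42, -2.44]
24 [-9.97, -3.17]
25 [-9.41, -3.83]
26 [-8.76, -4.4]
```

Request:
play_rows:
  targets:
    - [1, -0.06, 0.86, 0, 0]
    - [1, -0.26, 1.7, 0, 0]
    - [1, -0.58, 2.5, 0, 0]
    - [1, -1.03, 3.24, 0, 0]
    - [1, -1.59, 3.9, 0, 0]
    - [1, -2.24, 4.46, 0, 0]
    - [1, -2.97, 4.92, 0, 0]
    - [1, -3.77, 5.25, 0, 0]
    - [1, -4.61, 5.46, 0, 0]
    - [1, -5.47, 5.53, 0, 0]

```text
clock: 16.5
eef_pos: [653.5, 136.2, 180.7]
tool_rot: [3.14, -0.004, 1.128]
force: [-0.4, 3.4, 7.1]
width: 18.8
gripper_force: 59.5
```

Request:
play_rows:
  targets:
    - [1, -0.86, -0.06, 0, 0]
    - [1, -1.7, -0.26, 0, 0]
    - [1, -2.5, -0.58, 0, 0]
    - [1, -3.24, -1.03, 0, 0]
    - [1, -3.9, -1.59, 0, 0]
    - [1, -4.46, -2.24, 0, 0]
    - [1, -4.92, -2.97, 0, 0]
    - [1, -5.25, -3.77, 0, 0]
    - [1, -5.46, -4.61, 0, 0]
    - [1, -5.53, -5.47, 0, 0]

```text
clock: 17.5
eef_pos: [582.2, 105.6, 181.4]
tool_rot: [3.134, -0.001, 1.125]
force: [0.8, -4.6, 11.7]
width: 18.9
gripper_force: 59.5
```

Request:
play_rows:
  targets:
    - [1, 0.06, -0.86, 0, 0]
    - [1, 0.26, -1.7, 0, 0]
    - [1, 0.58, -2.5, 0, 0]
    - [1, 1.03, -3.23, 0, 0]
    - [1, 1.3, -3.57, 0, 0]
    - [1, 1.59, -3.89, 0, 0]
    - [1, 1.59, -3.89, 0, 0]
    - [1, 1.59, -3.89, 0, 0]

```text
clock: 18.3
eef_pos: [552.5, 132.7, 181.2]
tool_rot: [3.136, 0.006, 1.124]
force: [-2.7, -12.4, 17.5]
width: 18.5
gripper_force: 60.1
```

```bash
python3 - <<'E'
from h import *
T=tool(); s=ctrl.read_state(); r=T[:2,3]-[601.0,156.9]; a=np.arctan2(r[1],r[0]); print(np.degrees(a),np.hypot(*r),s['force'])
t=np.array([np.sin(a),-np.cos(a)]); print('tangential force',s['force'][:2]@t,'1cm tangent/inward in tool',T[:2,:2].T@t,T[:2,:2].T@(-r/np.hypot(*r)))
E
```

```text
-153.50674189539893 54.2335806451779 [ -2.70196396 -12.38296339  17.49865962]
tangential force -9.87726363484719 1cm tangent/inward in tool [ 0.61423325 -0.78908131] [0.78910429 0.61425881]
```

Request:
play_rows:
  targets:
    - [1, 0.3, -0.4, 0, 0]
    - [1, 0.65, -0.75, 0, 0]
    - [1, 0.65, -0.75, 0, 0]
    - [1, 0.65, -0.75, 0, 0]

```text
clock: 18.7
eef_pos: [550.2, 137.8, 181.3]
tool_rot: [3.131, 0.009, 1.121]
force: [0.7, -18.9, 17.6]
width: 18.5
gripper_force: 60.1
```

```bash
python3 - <<'E'
from h import *
T=tool(); s=ctrl.read_state(); r=T[:2,3]-[601.0,156.9]; a=np.arctan2(r[1],r[0]); print(np.degrees(a),np.hypot(*r),s['force'])
t=np.array([np.sin(a),-np.cos(a)]); print('tangential force',s['force'][:2]@t)
E
```

```text
-159.40820881566717 54.251556898066966 [  0.67427264 -18.89191891  17.60090268]
tangential force -17.922059745324677
```

Request:
play_rows:
  targets:
    - [1, 0.37, -0.35, 0, 0]
    - [1, 0.75, -0.65, 0, 0]
    - [1, 0.75, -0.65, 0, 0]
    - [1, 0.75, -0.65, 0, 0]

```text
clock: 19.1
eef_pos: [548.2, 144.2, 181.3]
tool_rot: [3.129, 0.012, 1.119]
force: [1.6, -26.3, 17.7]
width: 18.3
gripper_force: 60.4
```

```bash
python3 - <<'E'
from h import *
T=tool(); s=ctrl.read_state(); r=T[:2,3]-[601.0,156.9]; a=np.arctan2(r[1],r[0]); print(np.degrees(a),np.hypot(*r),s['force'],s['torque'])
t=np.array([np.sin(a),-np.cos(a)]); print('tangential force',s['force'][:2]@t)
im,d=save('wrist','w8.png')
P,uv=cloud('wrist',d,None,T); n=np.hypot(P[:,0]-601.4,P[:,1]-157.3)<26
H=P[n&(P[:,2]>146.5)&(P[:,2]<152)]; print(len(H),cv2.minAreaRect(H[:,:2].astype(np.float32)),np.median(H,0))
E
```

```text
-166.4653956961258 54.340337056963676 [  1.61474271 -26.25060979  17.70074555] [-5.5523468  -1.025308   -0.01132351]
tangential force -25.89950001141696
4014 ((598.6188354492188, 157.3575439453125), (41.74141311645508, 37.07539367675781), 16.197450637817383) [602.05998087 159.1845396  148.97401015]
```

View pics/w8.png

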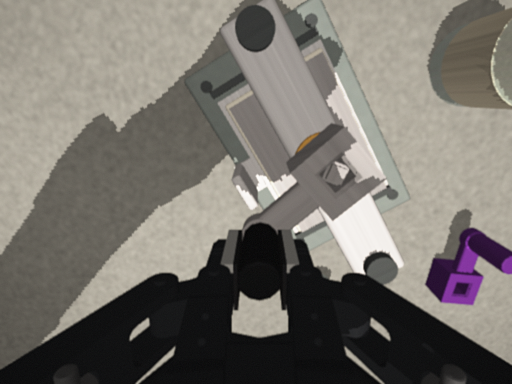

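The wrist view shows the crank swung round with its hub at (335,178). The stub shows in the bore at (340,175). I'll compare their angles to see whether the spindle has stopped.

```bash
python3 - <<'E'
from h import *
T=tool(); d=np.load('pics/w8.png.npy')
P,uv=cloud('wrist',d,None,T); n=np.hypot(P[:,0]-601.4,P[:,1]-157.3)<12
S=P[n&(P[:,2]>140.5)&(P[:,2]<145)]; print(len(S),cv2.minAreaRect(S[:,:2].astype(np.float32)),S.mean(0))
im=cv2.imread('pics/w8.png')[135:225,280:395]; cv2.imwrite('pics/w8c.png',cv2.resize(im,None,fx=6,fy=6,interpolation=cv2.INTER_CUBIC))
E
```

```text
411 ((601.7618408203125, 156.94833374023438), (14.108305931091309, 12.659090042114258), 15.904626846313477) [601.94975179 156.73189993 142.73565512]
```

View pics/w8c.png

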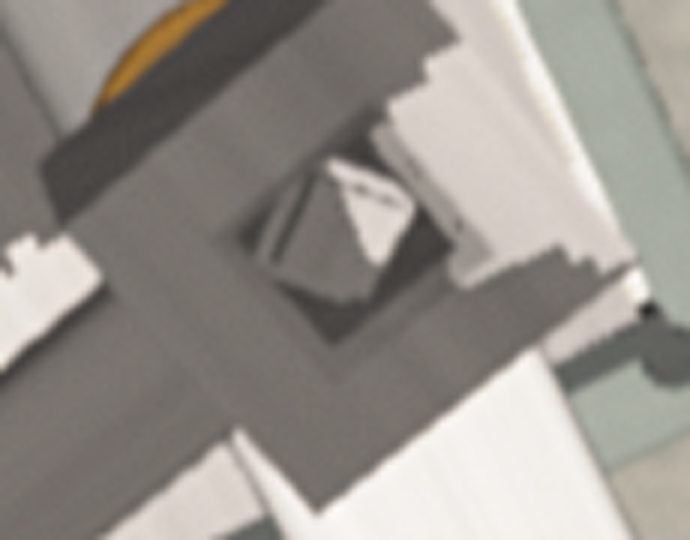

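Request:
play_rows:
  targets:
    - [1, -0.5, 0.5, 0, 0]
    - [1, -1, 0.95, 0, 0]
    - [1, -1, 0.95, 0, 0]
    - [1, -1, 0.95, 0, 0]

```text
clock: 19.55
eef_pos: [549.6, 139.4, 181.1]
tool_rot: [3.137, 0.005, 1.124]
force: [-4.4, -10.0, 17.9]
width: 18.6
gripper_force: 60.4
```

```bash
python3 - <<'E'
from h import *
T=tool(); s=ctrl.read_state(); r=T[:2,3]-[601.0,156.9]; a=np.arctan2(r[1],r[0]); print(np.degrees(a),np.hypot(*r),s['force'])
t=np.array([np.sin(a),-np.cos(a)]); print('tangential force',s['force'][:2]@t)
im,d=save('wrist','w9.png'); P,uv=cloud('wrist',d,None,T); n=np.hypot(P[:,0]-601.4,P[:,1]-157.3)<26
H=P[n&(P[:,2]>146.5)&(P[:,2]<152)]; print(cv2.minAreaRect(H[:,:2].astype(np.float32)))
E
```

```text
-161.24037252826406 54.31590446086095 [ -4.4087402  -10.0032056   17.92946494]
tangential force -8.053951787824836
((601.5377197265625, 157.5937957763672), (36.18886947631836, 37.188106536865234), 19.825220108032227)
```

Request:
play_rows:
  targets:
    - [0.6, 0, 0, 0, 0]
    - [0, 0, 0, 0, 0]
    - [0, 0, 0, 0, 0]
    - [0, 0, 0, -4, 0]
    - [0, 0, 0, -8, 0]
    - [0, 0, 2, -8, 0]
    - [0, 0, 2, -8, 0]
    - [0, 0, 2, -8, 0]

```text
clock: 20.4
eef_pos: [565.2, 136.5, 258.2]
tool_rot: [-3.14, 0.001, 1.128]
force: [1.2, 0.0, -0.3]
width: 85.3
gripper_force: 0.0
```

```bash
cat > stub.py <<'E'
from h import *
import sys
T=tool(); print(T[:3,3]); f=sys.argv[1]; im,d=save('wrist',f)
P,uv=cloud('wrist',d,None,T); u,v=uv.T; rr=np.hypot(P[:,0]-601.4,P[:,1]-157.3)
G=P[(rr<75)&(P[:,2]>184)&(P[:,2]<196)]; g=(np.percentile(G,1,0)+np.percentile(G,99,0))/2; print('grip',len(G),g,np.degrees(np.arctan2(g[1]-157.3,g[0]-601.4)))
H=P[(rr<26)&(P[:,2]>146.5)&(P[:,2]<152)]; print('hub',cv2.minAreaRect(H[:,:2].astype(np.float32)),np.median(H[:,2]))
for lo,hi in ((140.5,144.5),(141.5,144)):
    S=(rr<9)&(P[:,2]>lo)&(P[:,2]<hi); q=P[S][:,:2].astype(np.float32)
    if len(q)>10: print('stub top',len(q),cv2.minAreaRect(q),q.mean(0))
m=np.zeros(d.shape,np.uint8); s=(rr<11)&(P[:,2]<145.5); m[v[s],u[s]]=255; y,x=np.nonzero(m)
if len(y): print('bore region px',x.min(),x.max(),y.min(),y.max())
E
python3 stub.py w10.png
```

```text
[565.22974577 136.52654967 258.24759065]
grip 649 [550.51944817 137.9404639  187.92645344] -159.16868551765688
hub ((600.580078125, 157.0450439453125), (37.812599182128906, 36.11463165283203), 21.53812026977539) 149.0299898460914
stub top 173 ((601.5897216796875, 156.385986328125), (13.645610809326172, 12.99779987335205), 22.647659301757812) [601.846   156.62854]
stub top 140 ((601.4085083007812, 156.14154052734375), (13.090019226074219, 12.738337516784668), 22.96869659423828) [601.791   156.64122]
bore region px 278 302 142 165
```

```bash
cat > st2.py <<'E'
from h import *
import sys
def run(f,T,hubdeg):
    d=np.load(f'pics/{f}.png.npy'); g=cv2.imread(f'pics/{f}.png',0)
    P,uv=cloud('wrist',d,None,T); u,v=uv.T; rr=np.hypot(P[:,0]-601.4,P[:,1]-157.3)
    s=rr<13; x0,x1,y0,y1=u[s].min(),u[s].max(),v[s].min(),v[s].max()
    for y in range(y0,y1+1):
        row=[]
        for x in range(x0,x1+1):
            k=np.nonzero((u==x)&(v==y))[0]; row.append('%3d'%round(P[k[0],2]) if len(k) else ' . ')
        print(' '.join(row),'|',' '.join('%3d'%t for t in g[y,x0:x1+1]))
run('w10',tool(),21.5)
E
python3 st2.py
```

```text
149 149 148 149 149 150 149 148 149 148 149 148 149 149 150 149 149 149 149 148 149 149 150 149 150 149 149 148 149 150 149 149 149 148 | 100 101 100  98 100  96  96  95  95  93  96  94  92  90  86  78  79  87  93  95  96  95  97  98  99 100 101 100  98  98  99 100 100 100
149 148 149 148 149 148 149 148 148 149 149 150 149 149 148 149 148 149 148 148 148 149 148 149 150 148 148 149 149 149 150 148 149 149 | 102 104 101  99  99  99  96  95  94  94  95  96  94  87  77  70  72  78  87  94  96  96  96  96  96  99 100  98  99 100  98  99  99 100
149 149 149 148 148 149 149 149 148 150 148 150 150 149 148 147 147 148 149 149 148 149 150 148 148 149 149 148 148 149 149 149 149 150 | 101 102 102 101 100  97  98  96  96  94  94  95  91  81  71  67  68  71  79  86  93  94  96  95  97  98  98  98 100 100  97  97  97 100
148 148 148 149 148 148 149 148 150 149 148 150 149 148 148 146 148 148 149 148 149 148 149 149 149 150 150 150 149 149 150 149 150 148 | 102  99 103 101  99  99  99  96  97  95  95  89  83  73  67  65  65  69  71  79  87  93  94  95  96  96 100  99  98 100  99  99  99  98
149 
[... 7241 characters left out ...]
49 147 150 149 |  97  97  94  96  96  96  97  98  97  98  98  97  95  95  91  91  91  94  95  98  99  99  99  97  96  94  96  96  97  97  96  99 120 170
149 148 149 148 148 148 148 149 148 150 149 148 150 150 149 149 149 149 148 148 149 149 149 150 148 149 149 148 149 148 149 148 148 111 |  99  98  96  96  96  97  97  97  97  97  97  98  97  96  94  92  92  95  98  98 100  97 100  98  97  97  94  94  96  93  97 123 172 214
148 149 148 149 148 149 149 149 148 149 148 147 150 149 148 149 149 148 150 149 149 149 149 148 150 150 148 149 149 150 148 148 109 111 |  97  98  98  95  96  95  97  97  96  98  97  96  97  98  98  94  96  96  97  98  99  99  98  97  97  96  96  95  91  95 122 173 216 230
```

```bash
cat > st3.py <<'E'
from h import *
def stub(f,T,th):
    d=np.load(f'pics/{f}.png.npy'); g=cv2.GaussianBlur(cv2.imread(f'pics/{f}.png',0),(3,3),0)
    P,uv=cloud('wrist',d,None,T); u,v=uv.T; rr=np.hypot(P[:,0]-601.4,P[:,1]-157.3)
    s=(rr<7.0)&(P[:,2]>th)&(P[:,2]<145); Z=np.median(P[s&(rr<4)][:,2])
    m=np.zeros(d.shape,np.uint8); k=s&(abs(P[:,2]-Z)<1.6); m[v[k],u[k]]=1
    m=cv2.morphologyEx(m,cv2.MORPH_OPEN,np.ones((3,3),np.uint8))
    y,x=np.nonzero(m); c,fc,E=cam('wrist',T)
    A=world('wrist',np.c_[x,y],np.ones(len(x)),T)-E[:3,3]; q=(E[:3,3]+A*((Z-E[2,3])/A[:,2:]))[:,:2].astype(np.float32)
    # 4-fold orientation moment, rotation-invariant centre
    w=q-q.mean(0); an=np.arctan2(w[:,1],w[:,0]); r=np.hypot(*w.T)
    mom=(r**6*np.exp(4j*an)).mean(); print(f,len(q),Z,cv2.minAreaRect(q),'4fold',np.degrees(np.angle(-mom))/4)
    return q
if __name__=='__main__':
    from scipy.spatial.transform import Rotation as R
    T7=np.eye(4);T7[:3,:3]=R.from_euler('xyz',[3.14,-.001,1.127]).as_matrix();T7[:3,3]=[588.31,129.06,264.03]
    stub('w2',np.load('pics/w2T.npy'),140); stub('w7',T7,140); stub('w10',tool(),140)
E
python3 st3.py
```

```text
w2 111 142.90540660473397 ((601.7717895507812, 156.62596130371094), (8.724712371826172, 8.993416786193848), 67.8469009399414) 4fold -23.184204
w7 111 143.2033474512168 ((601.5048217773438, 157.1090087890625), (8.218609809875488, 8.180234909057617), 64.51708221435547) 4fold -25.818102
w10 120 142.8209721653712 ((600.9866333007812, 157.53329467773438), (9.045370101928711, 8.935927391052246), 44.79779815673828) 4fold -41.423244
```

```bash
python3 - <<'E'
from h import *
T=tool(); im,d=save('wrist','w11.png'); P,uv=cloud('wrist',d,None,T)
q=P[:,:2]-[601.4,157.3]; a=np.radians(4.2); px=q@[np.cos(a),np.sin(a)]; py=q@[-np.sin(a),np.cos(a)]
H=(abs(P[:,2]-80)<3)&(abs(py)<17)&(px<-50)&(px>-120); print(H.sum(), px[H].min(),px[H].max())
s=ctrl.read_state(); print(s['clock'],s['force'],s['width'])
E
python3 stub.py w12.png; python3 st3.py | tail -1
python3 -c "
from h import *
im,d=save('scene','s2.png')
for o in ['vial','beaker','reagent']:
    for x in ctrl.trace('scene',o)[:2]:
        P,_=cloud('scene',d,x['pixels']); print(o,round(x['confidence'],2),np.round(np.median(P,0)))"
```

```text
228 -64.97363183879091 -56.578569747126195
20.5 [0.04994108 0.4473534  0.13522944] 85.23483631069372
[564.59860853 137.003663   257.97403898]
grip 653 [550.46772792 137.78021576 188.18210136] -159.0306784868558
hub ((598.6297607421875, 156.16561889648438), (42.158447265625, 36.46318054199219), 21.789100646972656) 149.06343806691865
stub top 170 ((601.4866943359375, 156.53285217285156), (13.542567253112793, 13.146110534667969), 23.857929229736328) [601.6564 156.8829]
stub top 137 ((601.0956420898438, 156.27899169921875), (12.42935848236084, 12.832362174987793), 22.882396697998047) [601.46954 156.68376]
bore region px 280 303 142 166
w10 120 142.95063079106126 ((601.0074462890625, 157.72723388671875), (9.045186996459961, 8.9360990524292), 44.82346725463867) 4fold -41.39701
beaker 0.47 [434.  17.  33.]
reagent 0.97 [791. 161. 101.]
reagent 0.17 [623. 176.  60.]
```

The tray is home, the crank is seated, and the stub angle (45°) matches the 4.0 rad stop. Handing the job in.

```bash
python3 -c "
from cell import ctrl
print(ctrl.finish_job())"
```

```text
the job is handed in; nothing more can be done
None
```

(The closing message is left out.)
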